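Complete the vacuum fixture and open its valve

ROBOT

A 6-joint arm with a two-finger parallel gripper is mounted at the origin on the work surface. World frame = base frame: x ahead of the robot, y to its left, z up, the work surface at z = 0. Lengths are in m, angles in rad, forces in N, time in s.
With the tool pointing down it reaches from about 0.4 to 0.825 m from the base axis. Payload 7 kg.
Tool frame: the origin (TCP) lies at the very end of the fingers, on their centre line; the grasp point (between the pads) lies 19 mm behind it; z points along the fingers, x is the direction in which the jaws open and shut, and the axes are right-handed (so a half turn about z gives the same grasp; the last joint's range is limited). The gripper opens to 88 mm and grips with 3 to 60 N. Pads are 19 mm wide; open, the fingers measure 130 mm over their backs; the gripper's body (78 mm by 193 mm) begins 47 mm behind the grasp point.
Start: joints at [-0.992, 0.359, 0.012, 0, -1.224, -0.288], TCP at [0.194, -0.647, 0.227] pointing down, gripper open.
Joint ranges: [-3.07, 3.07], [-1.43, 2.12], [-1.02, 1.25], [-3.03, 1.67], [-3.05, -0], [-3.03, 3.03]. Speed limits (rad/s): [2.39, 2.39, 3.01, 3.14, 3.14, 3.14].

INTERFACE

Orientations are given as [roll, pitch, yaw] about the fixed x, y, z axes, in that order (R = Rz(yaw) Ry(pitch) Rx(roll)).
In Python, from station import telemetry, grab_frame, arm, regions_of, pinpoint gives the robot as it stands. The module is installed in compiled form; this text tells all that it offers.
- The arm moves only by the shell command python3 -m inch 'ROWS' [FORCE]. ROWS is text: rows parted by semicolons, each of 7 numbers parted by spaces: the opening, from 0 (shut) to 1 (fully open), then the shift along the world's x, y, z in cm, then the turn, a rotation vector about the world's x, y, z in degrees. A call has 1 to 12 rows; each row is the pose to reach, as a shift and turn from the pose measured when the call began; what a row does not reach only later rows make up. A row lasts 1/8 s, in which the tool goes at most 62.5 mm and 10.7 degrees, less where a joint would pass 70% of its speed; a pose out of reach is approached as far as the arm can. A call with a gripper value outside its range is refused whole. The fingers move at their own pace and stop on an object; FORCE is the grip in N (left out, the last holds). Time passes only in rows, so rows that repeat a pose let the fingers close. It gives the time, the measured TCP pose, the force and the opening at its end, in the units of the state.
- telemetry.get_state(): the state, without advancing time (a new reading comes with each control period).
- grab_frame(name): name is "side" or "top"; returns a dict with "pixels" (384x512x3 uint8, red, green, blue), "fx", "fy", "cx", "cy" (pixels), "dist_coeffs" ([k1, k2, p1, p2, k3] as OpenCV has them; the pictures are not rectified), "R" (3x3) and "t" (3): a world point X has camera coordinates R X + t. Camera axes: x right, y down, z forward; pixel columns grow to the right and rows downward; lengths in m; the calibration is good to about 2 mm. A picture is of the moment at which its call begins. There is no depth.
- arm.job_done(): hands the job in, once; it reports no verdict.
Trained networks look in the newest picture that a camera, given by its name, has taken for a name from the list of things; names that differ only in an ending like _2 or _b are one class to them, and where a whole thing is asked for, a point or a joint stands for the part that bears it (a point fixed in the world has none). Each returns a list of dicts, best first, with "p" (0 to 1); they miss things now and then, are a little off and sometimes report something else, mostly with a low value. They report only what shows in the picture. A call takes as long as a camera call.
- regions_of(camera, name): "pixels" (384x512 bool, what is visible of it) and "bbox" ([left, top, right, bottom] in pixels, round what is visible of it).
- pinpoint(camera, name): "location" ([column, row] in pixels: a listed point, or the origin of a listed thing).
The state is a dict: "t": time; "q": joint angles; "qd": joint speeds; "joint_efforts": joint torques, N m; "eef_pos": TCP position; "ee_rot": TCP orientation; "force": force on the tool from outside, world axes, zero at the start; "moment": the same for the moment, N m; "width": finger opening in m.
Only numpy, scipy, OpenCV 4.12 (cv2) and the standard library are available. Lean on these libraries where they do the work, as an engineer would, in place of code of your own. Each camera call takes 0.05 s, during which the arm holds its last target. There are 200 camera calls.

TASK

Find the two empty pockets of the vacuum fixture and lay a good blue spare from the grey tray flat into each; leave the housings that are already seated, the spare left over and the red reject where they are. Only when every pocket is filled, turn the yellow valve lever fully open, in line with its pipe. Do not knock anything else on the bench out of place.

Things in the scene. Friction and masses are not known exactly. Their poses are not given: they have to be found in the camera images.
- fixture: aluminium vacuum fixture bolted to the bench: plate 150 (x) x 220 (y) x 30 high with six pockets 10 deep, two rows along x (at -40 and +40) and three columns along y (at -78, 0, +78), and a brass ball valve with a yellow lever on its +y side (valve block top 38 above the bench; a small round gauge 40 across and 56 high at x +48, y +132). Origin: centre of the underside. It does not move.
- pocket_1 (a point): centre of the floor of one pocket of the fixture (x -40, y -78 in the fixture's frame, 20 above the bench). Pocket: 53 (x) x 41 (y), 10 deep, black rubber floor with an orange port in the middle, so an empty one shows black. Axes as the fixture's. Four pockets hold a housing at the start and two are empty; which ones varies
- pocket_2 (a point): centre of the floor of one pocket of the fixture (x -40, y +0 in the fixture's frame, 20 above the bench). Pocket: 53 (x) x 41 (y), 10 deep, black rubber floor with an orange port in the middle, so an empty one shows black. Axes as the fixture's. Four pockets hold a housing at the start and two are empty; which ones varies
- pocket_3 (a point): centre of the floor of one pocket of the fixture (x -40, y +78 in the fixture's frame, 20 above the bench). Pocket: 53 (x) x 41 (y), 10 deep, black rubber floor with an orange port in the middle, so an empty one shows black. Axes as the fixture's. Four pockets hold a housing at the start and two are empty; which ones varies
- pocket_4 (a point): centre of the floor of one pocket of the fixture (x +40, y -78 in the fixture's frame, 20 above the bench). Pocket: 53 (x) x 41 (y), 10 deep, black rubber floor with an orange port in the middle, so an empty one shows black. Axes as the fixture's. Four pockets hold a housing at the start and two are empty; which ones varies
- pocket_5 (a point): centre of the floor of one pocket of the fixture (x +40, y +0 in the fixture's frame, 20 above the bench). Pocket: 53 (x) x 41 (y), 10 deep, black rubber floor with an orange port in the middle, so an empty one shows black. Axes as the fixture's. Four pockets hold a housing at the start and two are empty; which ones varies
- pocket_6 (a point): centre of the floor of one pocket of the fixture (x +40, y +78 in the fixture's frame, 20 above the bench). Pocket: 53 (x) x 41 (y), 10 deep, black rubber floor with an orange port in the middle, so an empty one shows black. Axes as the fixture's. Four pockets hold a housing at the start and two are empty; which ones varies
- seated_1: already seated in one of the pockets: sensor housing: a flat blue base 46 (x) x 34 (y) x 14 high, and on its middle an upright white connector block 26 (x) x 16 (y) x 28 high, 42 high in all; about 60 g. Origin: centre of the underside; z up. A half turn about z makes no difference. Pick it by the white block, across its 16 mm (along y)
- seated_2: already seated in one of the pockets: sensor housing: a flat blue base 46 (x) x 34 (y) x 14 high, and on its middle an upright white connector block 26 (x) x 16 (y) x 28 high, 42 high in all; about 60 g. Origin: centre of the underside; z up. A half turn about z makes no difference. Pick it by the white block, across its 16 mm (along y)
- seated_3: already seated in one of the pockets: sensor housing: a flat blue base 46 (x) x 34 (y) x 14 high, and on its middle an upright white connector block 26 (x) x 16 (y) x 28 high, 42 high in all; about 60 g. Origin: centre of the underside; z up. A half turn about z makes no difference. Pick it by the white block, across its 16 mm (along y)
- seated_4: already seated in one of the pockets: sensor housing: a flat blue base 46 (x) x 34 (y) x 14 high, and on its middle an upright white connector block 26 (x) x 16 (y) x 28 high, 42 high in all; about 60 g. Origin: centre of the underside; z up. A half turn about z makes no difference. Pick it by the white block, across its 16 mm (along y)
- spare_1: good spare in a cell of the grey tray: sensor housing: a flat blue base 46 (x) x 34 (y) x 14 high, and on its middle an upright white connector block 26 (x) x 16 (y) x 28 high, 42 high in all; about 60 g. Origin: centre of the underside; z up. A half turn about z makes no difference. Pick it by the white block, across its 16 mm (along y)
- spare_2: good spare in a cell of the grey tray: sensor housing: a flat blue base 46 (x) x 34 (y) x 14 high, and on its middle an upright white connector block 26 (x) x 16 (y) x 28 high, 42 high in all; about 60 g. Origin: centre of the underside; z up. A half turn about z makes no difference. Pick it by the white block, across its 16 mm (along y)
- spare_3: good spare in a cell of the grey tray: sensor housing: a flat blue base 46 (x) x 34 (y) x 14 high, and on its middle an upright white connector block 26 (x) x 16 (y) x 28 high, 42 high in all; about 60 g. Origin: centre of the underside; z up. A half turn about z makes no difference. Pick it by the white block, across its 16 mm (along y)
- reject: rejected part in a cell of the grey tray, same size and shape as the spares but with a red base instead of blue. Origin: centre of the underside
- tray: grey parts tray fixed to the bench, 190 x 190, walls 18 high and 4 thick, floor 4 thick, one divider each way making four cells, each with one part (three blue spares, one red reject). Origin: centre of the underside
- valve (a joint): quarter-turn lever of the vacuum valve, rad: 0 is closed (lever across the pipe, pointing to the fixture's -x), 1.571 is the open stop (lever in line with the pipe, pointing to the fixture's +y, away from the pockets). It grows turning clockwise seen from above, and stays where it is left; about 2 N at the grip moves it. It starts within 0.25 of closed
- valve_grip (a point): middle of the yellow grip of the lever, 65 from the hinge and 66 above the bench; the grip is 56 long (along the lever) x 14 wide x 20 high, level, and clear below. Its x axis points from the grip to the hinge, whose vertical axis stands at x 0, y +155 in the fixture's frame
- caliper: steel caliper with black slide, 195 long, lying on the bench between robot and fixture; bystander
- screwdriver: screwdriver 170 long lying on the bench; bystander
- ring_gauge: steel ring 60 across, 18 high; bystander
- solvent: clear bottle with red cap, 56 across, 120 high; bystander
- marker: white and green marker pen 130 long, 17 across, lying behind the fixture; bystander
- jar: jar with blue lid, 54 across, 60 high; bystander

How it is judged:
By the outcome, as a careful person would: the job done as asked, in the order asked, and still so for the second after the job is handed in, with the robot touching nothing.
It also fails if it takes over 61 s, if anything falls off the work surface, if the arm or the gripper's body presses on something with over 40 N, if the wrist force passes 120 N, or if a joint passes its speed limit or range.

## Working session

There is one attempt and no reset: what is moved stays moved. The work goes in short steps, Python scripts to look and compute and a shell command to move; the robot and the scene stay as the last step left them, time stands still between calls to the robot, and variables do not carry over. Pictures are saved under pics/ and viewed, about 8 in all and at most 12, crops included, and the job is handed in when it is done.

```bash
mkdir -p pics; cat > h.py <<'E'
import numpy as np, cv2
from station import telemetry, grab_frame, arm, regions_of, pinpoint
def K(f): return np.array([[f['fx'],0,f['cx']],[0,f['fy'],f['cy']],[0,0,1.]])
def ray(f,uv,z):
    n=cv2.undistortPoints(np.array(uv,float).reshape(-1,1,2),K(f),np.array(f['dist_coeffs'],float)).reshape(-1,2)
    R=np.array(f['R']);t=np.array(f['t']);c=-R.T@t
    d=np.c_[n,np.ones(len(n))]@R
    return c+d*((z-c[2])/d[:,2])[:,None]
def proj(f,X):
    return cv2.projectPoints(np.array(X,float).reshape(-1,1,3),cv2.Rodrigues(np.array(f['R']))[0],np.array(f['t'],float),K(f),np.array(f['dist_coeffs'],float))[0].reshape(-1,2)
def save(f,name): cv2.imwrite('pics/'+name,f['pixels'][:,:,::-1])
E
python3 - <<'E'
from h import *
for n in('top','side'):
    f=grab_frame(n); save(f,n+'0.png'); print(n,-np.array(f['R']).T@f['t'],f['fx'])
    for o,z in(('fixture',0),('pocket_1',.02),('seated_1',.02),('spare_1',.004),('reject',.004),('tray',0),('valve_grip',.066)):
        for r in pinpoint(n,o):
            if r['p']>.3: print(o,round(r['p'],2),np.round(r['location'],1),np.round(ray(f,r['location'],z)[0],4))
print(telemetry.get_state())
E
```

```text
top [0.54007735 0.02881779 0.96321625] 346.72390672986734
fixture 0.58 [237.4 205. ] [0.5748 0.0735 0.    ]
pocket_1 0.87 [262.9 221. ] [0.5301 0.0036 0.02  ]
pocket_1 0.87 [206.1 193.6] [0.6059 0.1579 0.02  ]
pocket_1 0.85 [233.7 189.5] [0.6165 0.0825 0.02  ]
pocket_1 0.77 [206.4 221.9] [0.5288 0.157  0.02  ]
pocket_1 0.72 [238.1 219.2] [0.5355 0.0708 0.02  ]
pocket_1 0.58 [267.  188.8] [ 0.6177 -0.0084  0.02  ]
seated_1 0.75 [204.6 218.8] [0.5373 0.1619 0.02  ]
seated_1 0.73 [265.9 221.3] [ 0.5293 -0.0046  0.02  ]
seated_1 0.72 [317.6 154.1] [ 0.7127 -0.1491  0.02  ]
seated_1 0.63 [235. 223.] [0.5253 0.0793 0.02  ]
seated_1 0.59 [208.2 191.2] [0.6124 0.1521 0.02  ]
spare_1 0.77 [386.1 231.9] [ 0.4963 -0.3399  0.004 ]
spare_1 0.75 [350.8 237.5] [ 0.4821 -0.24    0.004 ]
spare_1 0.65 [353.8 206.3] [ 0.5684 -0.2504  0.004 ]
reject 0.55 [390.3 204.3] [ 0.573  -0.3542  0.004 ]
tray 0.67 [373.2 219.4] [ 0.5314 -0.3056  0.    ]
valve_grip 0.61 [169.5 228.4] [0.5132 0.2465 0.066 ]
side [ 0.0782313  -0.50915206  0.70917536] 351.96910909140627
fixture 0.89 [254.3 201.9] [0.5798 0.0852 0.    
[... 845 characters left out ...]
[199.7 168.1] [0.5093 0.2552 0.066 ]
{'t': 0.8, 'q': array([-9.91889722e-01,  3.58535142e-01,  1.18588190e-02, -2.09120841e-05,
       -1.22404712e+00, -2.88096274e-01]), 'qd': array([ 6.09955874e-04, -9.76515115e-04, -1.23052908e-03,  1.93215165e-03,
        1.07516976e-03,  4.64429437e-05]), 'joint_efforts': array([ 1.01875670e-03, -5.82281649e+01,  2.93287343e+01,  7.00210378e+00,
        1.26582707e-02, -3.66388758e-05]), 'eef_pos': array([ 0.19351865, -0.64663446,  0.22658149]), 'ee_rot': array([3.14155309e+00, 6.42889494e-05, 1.86159955e+00]), 'force': array([-0.34775709, -1.16213273,  0.02523156]), 'moment': array([-0.00170998,  0.00644138, -0.03598011]), 'width': 0.08801307086476257}
```

View pics/top0.png

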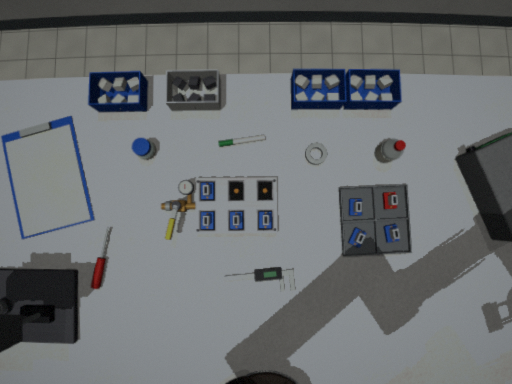

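View pics/side0.png

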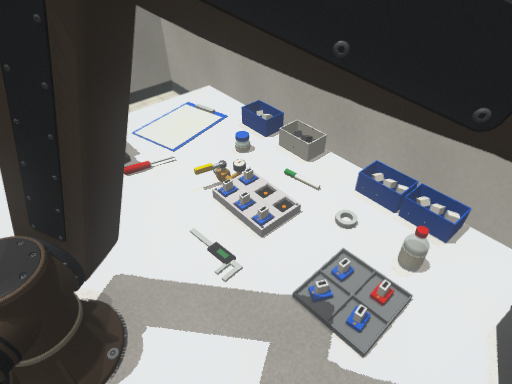

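```bash
python3 - <<'E'
from h import *
f=grab_frame('top'); g=grab_frame('side')
P=f['pixels'];S=g['pixels']
a=cv2.resize(P[165:245,155:285],None,fx=4,fy=4,interpolation=cv2.INTER_CUBIC)[:, :520]
b=cv2.resize(P[180:260,335:415],None,fx=4,fy=4,interpolation=cv2.INTER_CUBIC)[:, :280]
c=np.zeros((600,800,3),np.uint8)
c[:240,:390]=cv2.resize(P[165:245,155:285],(390,240),interpolation=cv2.INTER_CUBIC)
c[:320,400:720]=cv2.resize(P[180:260,335:415],(320,320),interpolation=cv2.INTER_CUBIC)
c[250:520,:399]=cv2.resize(S[150:240,190:323],(399,270),interpolation=cv2.INTER_CUBIC)
c[325:600,400:760]=cv2.resize(S[245:355,290:416],(360,275),interpolation=cv2.INTER_CUBIC)
cv2.imwrite('pics/crop1.png',c[:,:,::-1])
# colour masses
for n,fr in(('top',f),('side',g)):
    hsv=cv2.cvtColor(fr['pixels'],cv2.COLOR_RGB2HSV)
    for nm,lo,hi,z in(('yellow',(22,120,90),(35,255,255),.076),('blue',(105,140,50),(125,255,255),.011),('orange',(5,150,110),(20,255,255),.021)):
        m=cv2.inRange(hsv,lo,hi); k,l,s,ce=cv2.connectedComponentsWithStats(m)
        for i in range(1,k):
            if s[i,4]>3 and 150<ce[i][0]<420 and 150<ce[i][1]<350: print(n,nm,s[i,4],np.round(ce[i],1),np.round(ray(fr,ce[i],z)[0],4))
for n in('top','side'):
    fr=f if n=='top' else g
    for o in('spare_1','seated_1'):
        for r in regions_of(n,o):
            if r['p']>.3: print(n,o,round(r['p'],2),r['bbox'],r['pixels'].sum())
E
```

```text
top yellow 100 [169.6 228.4] [0.5133 0.2438 0.076 ]
top blue 40 [202.4 192.2] [0.6105 0.1693 0.011 ]
top blue 79 [211.2 190.4] [0.6153 0.1452 0.011 ]
top blue 76 [350.9 206.2] [ 0.5685 -0.2404  0.011 ]
top blue 9 [358.8 199.6] [ 0.5867 -0.2628  0.011 ]
top blue 67 [260.5 219.7] [0.5337 0.0098 0.011 ]
top blue 52 [269.7 220.1] [ 0.5322 -0.0153  0.011 ]
top blue 41 [202.4 219.4] [0.5357 0.1692 0.011 ]
top blue 75 [211.2 219.8] [0.5343 0.1449 0.011 ]
top blue 55 [231.5 220.1] [0.533  0.0895 0.011 ]
top blue 66 [240.4 220.1] [0.533 0.065 0.011]
top blue 17 [358.9 213.5] [ 0.5481 -0.2621  0.011 ]
top blue 82 [387.3 233.2] [ 0.493  -0.3406  0.011 ]
top blue 13 [393.9 225.6] [ 0.5136 -0.3598  0.011 ]
top blue 80 [353.6 235.2] [ 0.4887 -0.246   0.011 ]
top blue 4 [364.  232.5] [ 0.4957 -0.2751  0.011 ]
top blue 7 [396.7 239.6] [ 0.475  -0.3666  0.011 ]
top blue 13 [357.8 244.9] [ 0.4619 -0.257   0.011 ]
top orange 11 [235.8 190.2] [0.6145 0.0766 0.021 ]
top orange 9 [264.3 190.1] [ 0.6141 -0.0011  0.021 ]
top orange 6 [188.7 200.8] [0.5864 0.2053 0.021 ]
top orange 17 [189.6 205.9] [0.5726 0
[... 961 characters left out ...]
0.73 [345.5, 228.8, 363.2, 249.1] 153
top spare_1 0.72 [350.3, 200.7, 361.8, 218.1] 203
top spare_1 0.72 [380.5, 225.9, 400.9, 241.4] 196
top seated_1 0.78 [228.9, 217.8, 245.7, 230.2] 217
top seated_1 0.71 [201.8, 179.4, 212.4, 200.1] 220
top seated_1 0.61 [199.5, 209.8, 214.2, 229.6] 209
top seated_1 0.6 [259.8, 211.4, 270.8, 228.2] 187
side spare_1 0.95 [309.2, 279.7, 330.4, 302.9] 394
side spare_1 0.81 [348.0, 303.3, 368.8, 330.0] 379
side spare_1 0.8 [333.4, 258.0, 354.1, 278.1] 289
side seated_1 0.78 [219.8, 179.3, 236.3, 191.5] 186
side seated_1 0.73 [238.3, 167.3, 260.1, 184.5] 181
side seated_1 0.51 [251.6, 208.1, 275.7, 225.7] 231
side seated_1 0.47 [236.4, 190.3, 257.3, 210.6] 247
```

View pics/crop1.png

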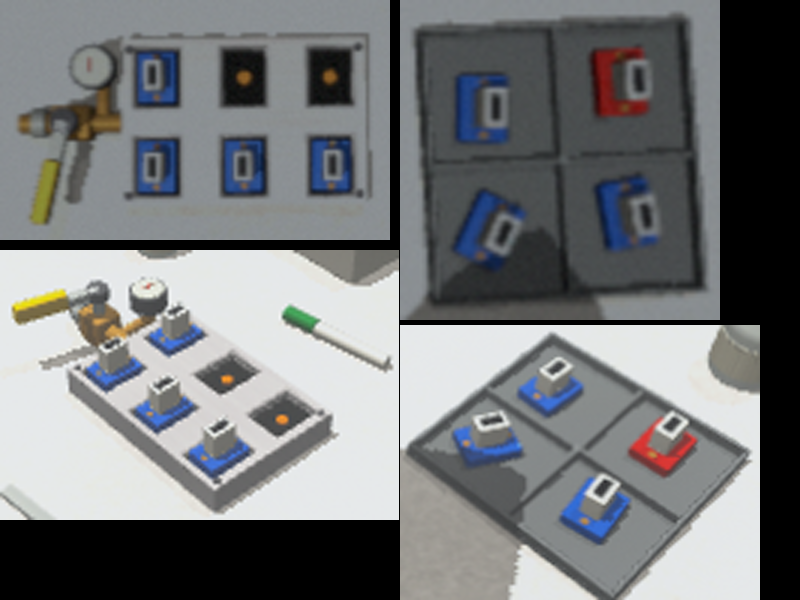

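```bash
cat > fit.py <<'E'
from h import *
from scipy.optimize import minimize
def blueness(f,sgn=1):
    p=f['pixels'].astype(float); B,R=(p[...,2],p[...,0])
    return np.clip((B-R)/(B+20)/.55,0,1)
def box(x,y,yaw,lx,ly,z0,z1):
    c,s=np.cos(yaw),np.sin(yaw)
    return [[x+c*a-s*b,y+s*a+c*b,z] for a in(-lx,lx) for b in(-ly,ly) for z in(z0,z1)]
def render(f,x,y,yaw,z,win,k=8):
    u0,v0,u1,v1=win; m=np.zeros(((v1-v0)*k,(u1-u0)*k),np.float32)
    for b,val in((box(x,y,yaw,.023,.017,z,z+.014),1.),(box(x,y,yaw,.013,.008,z+.014,z+.042),0.)):
        uv=(proj(f,b)-[u0-.5,v0-.5])*k-.5
        h=cv2.convexHull(np.round(uv*16).astype(np.int32))
        cv2.fillConvexPoly(m,h,val,shift=4)
    return cv2.resize(m,(u1-u0,v1-v0),interpolation=cv2.INTER_AREA)
def fit(frames,x,y,yaw,z):
    best=None
    W=[];
    for f in frames:
        uv=proj(f,[[x,y,z+.01]])[0]; w=18 if len(W)==0 else 22
        u,v=np.round(uv).astype(int); W.append((u-w+2,v-w+2,u+w-2,v+w-2))
    B=[blueness(f) for f in frames]
    def c(p):
        return sum(((render(f,p[0]/1e3,p[1]/1e3,p[2]*np.pi/180,z,w)-b[w[1]:w[3],w[0]:w[2]])**2).mean() for f,b,w in zip(frames,B,W))
    for d in(-12,0,12):
        s=np.array([x*1e3,y*1e3,yaw+d])
        r=minimize(c,s,method='Nelder-Mead',options=dict(initial_simplex=[s,s+[6,0,0],s+[0,6,0],s+[0,0,12]],xatol=.05,fatol=1e-6))
        if best is None or r.fun<best.fun: best=r
    return np.round(best.x,1),round(best.fun,4)
E
python3 - <<'E'
from fit import *
f=grab_frame('top');g=grab_frame('side')
for n,x,y,a,z in(('sp TL',.57,-.25,0,.004),('sp BR',.493,-.345,10,.004),('sp BL',.483,-.245,-28,.004),('p1',.535,0,0,.02),('p2',.535,.077,0,.02),('p3',.535,.155,0,.02),('p6',.615,.155,0,.02)):
    print(n,fit([f],x,y,a,z),fit([g],x,y,a,z),fit([f,g],x,y,a,z))
E
```

```text
sp TL (array([ 567.3, -252.2,   -1.6]), np.float64(0.0138)) (array([ 5.698e+02, -2.502e+02,  4.000e-01]), np.float64(0.0162)) (array([ 567.6, -251.5,   -1.5]), np.float64(0.0358))
sp BR (array([ 493.8, -352.2,   10.3]), np.float64(0.0169)) (array([ 495.9, -350.4,    9.3]), np.float64(0.0157)) (array([ 494.4, -350.9,    9.6]), np.float64(0.0375))
sp BL (array([ 482.7, -255.9,  -27.9]), np.float64(0.0179)) (array([ 486. , -253.3,  -24.6]), np.float64(0.0239)) (array([ 484.1, -254.5,  -27.4]), np.float64(0.0663))
p1 (array([533.9,  -2.2,  -0.7]), np.float64(0.0188)) (array([537.7,   0.9,   3.1]), np.float64(0.0413)) (array([ 5.349e+02, -1.400e+00, -4.000e-01]), np.float64(0.0685))
p2 (array([ 5.337e+02,  7.630e+01, -1.000e-01]), np.float64(0.0169)) (array([537.7,  79.5,   1.2]), np.float64(0.0629)) (array([5.343e+02, 7.640e+01, 3.000e-01]), np.float64(0.0996))
p3 (array([ 5.337e+02,  1.543e+02, -2.000e-01]), np.float64(0.0152)) (array([537.9, 157.9,   2.8]), np.float64(0.048)) (array([ 5.340e+02,  1.545e+02, -5.000e-01]), np.float64(0.0854))
p6 (array([6.138e+02, 1.545e+02, 2.000e-01]), np.float64(0.0128)) (array([618.6, 158.4,   5.6]), np.float64(0.0343)) (array([614.3, 154.6,   1.2]), np.float64(0.0539))
```

```bash
python3 -m inch '0.5 4 4 0 0 0 -4; 0.5 8 8.5 0 0 0 -8; 0.5 12 12.7 0 0 0 -12; 0.5 16 17 0 0 0 -17.7; 0.5 20 21 0 0 0 -17.7; 0.5 24.5 25.5 0 0 0 -17.7; 0.5 29 30 -2 0 0 -17.7; 0.5 33 35 -5 0 0 -17.7; 0.5 37.5 39.5 -10 0 0 -17.7; 0.5 37.5 39.5 -13 0 0 -17.7; 0.5 37.5 39.5 -14 0 0 -17.7; 0.5 37.5 39.5 -14 0 0 -17.7' 25; python3 - <<'E'
from h import *
f=grab_frame('top');g=grab_frame('side');S=g['pixels'];P=f['pixels']
s=telemetry.get_state();print(s['t'],s['eef_pos'],s['ee_rot'],s['width'])
c=np.hstack([cv2.resize(S[210:310,290:390],(390,390),interpolation=cv2.INTER_CUBIC),cv2.resize(P[170:270,310:410],(390,390),interpolation=cv2.INTER_CUBIC)])
cv2.imwrite('pics/a1.png',c[:,:,::-1])
E
```

```text
t: 2.7
eef_pos: [0.5682, -0.2519, 0.0863]
ee_rot: [-3.14, 0.0, 1.553]
force: [-0.0, -1.5, 0.9]
width: 0.044
2.8 [ 0.5690016  -0.25261996  0.08820375] [3.13948014e+00 6.68314416e-04 1.55213650e+00] 0.043863952190133455
```

View pics/a1.png

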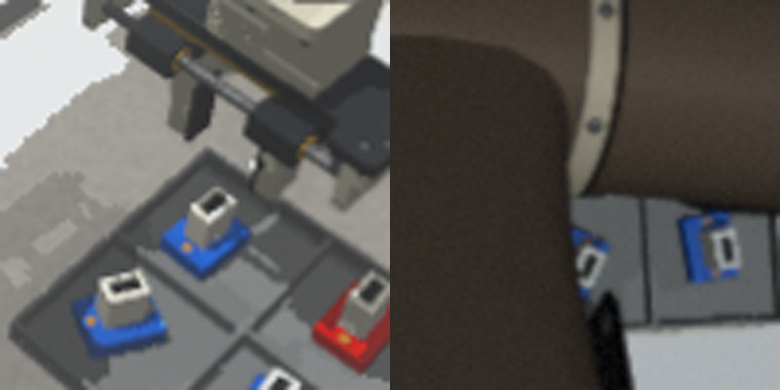

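```bash
python3 -m inch '0.5 0 0.1 -3 0 0 0; 0.5 0 0.1 -5.5 0 0 0; 0.5 0 0.1 -6.5 0 0 0; 0.5 0 0.1 -6.5 0 0 0; 0.5 0 0.1 -6.5 0 0 0;0 0 0.1 -6.5 0 0 0;0 0 0.1 -6.5 0 0 0;0 0 0.1 -6.5 0 0 0;0 0 0.1 -6.5 0 0 0;0 0 0.1 -6.5 0 0 0' 25; python3 -c "
from h import *
s=telemetry.get_state();print(s['t'],s['eef_pos'],s['ee_rot'],s['width'])"
```

```text
t: 4.05
eef_pos: [0.5691, -0.2516, 0.0233]
ee_rot: [3.139, 0.001, 1.552]
force: [-0.5, 0.6, 1.4]
width: 0.0156
4.05 [ 0.56909056 -0.25158388  0.02334114] [3.13942425e+00 7.25089324e-04 1.55227780e+00] 0.015573185302132642
```

```bash
python3 -m inch '0 0 0 4 0 0 0; 0 0 0 8 0 0 1; 0 1 5 11 0 0 1; 0 2 10 11 0 0 1; 0 3 15 11 0 0 1; 0 4 20 11 0 0 1; 0 4.65 25.05 9 0 0 1; 0 4.65 25.05 6 0 0 1; 0 4.65 25.05 4.5 0 0 1; 0 4.65 25.05 4.5 0 0 1;0 4.65 25.05 4.5 0 0 1' 25; python3 - <<'E'
from h import *
f=grab_frame('top');g=grab_frame('side');S=g['pixels'];P=f['pixels']
s=telemetry.get_state();print(s['t'],s['eef_pos'],s['ee_rot'],s['width'])
c=np.hstack([cv2.resize(S[150:250,230:330],(390,390),interpolation=cv2.INTER_CUBIC),cv2.resize(P[150:250,200:300],(390,390),interpolation=cv2.INTER_CUBIC)])
cv2.imwrite('pics/a2.png',c[:,:,::-1])
E
```

```text
t: 5.42
eef_pos: [0.6162, -0.0017, 0.0693]
ee_rot: [3.138, 0.001, 1.569]
force: [0.6, -0.5, -0.5]
width: 0.0163
5.525 [ 0.61630974 -0.00152486  0.06952842] [3.13756739e+00 3.14856140e-04 1.56895650e+00] 0.01525215470311729
```

View pics/a2.png

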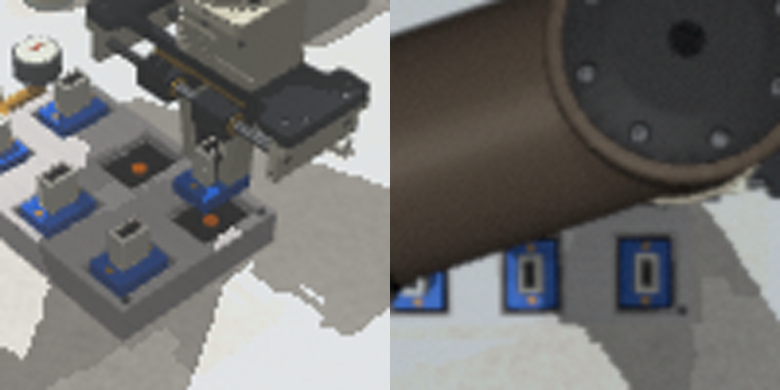

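```bash
python3 - <<'E'
from fit import *
g=grab_frame('side'); print(fit([g],.616,-.0013,0,.0502))
b=blueness(g); X=box(.616,-.0013,0,.023,.017,.0502,.0642); print(np.round(proj(g,X)).astype(int).tolist())
E
```

```text
(array([6.172e+02, 3.000e-01, 8.000e-01]), np.float64(0.0312))
[[282, 205], [283, 201], [274, 199], [274, 195], [294, 198], [294, 194], [286, 192], [286, 188]]
```

```bash
python3 -m inch '0 -0.05 -0.03 -1 0 0 0; 0 -0.05 -0.03 -2 0 0 0; 0 -0.05 -0.03 -2.5 0 0 0; 0 -0.05 -0.03 -2.8 0 0 0;0 -0.05 -0.03 -2.9 0 0 0;0 -0.05 -0.03 -2.9 0 0 0'; python3 - <<'E'
from fit import *
g=grab_frame('side'); s=telemetry.get_state();print(s['eef_pos'],s['ee_rot'],s['force'],s['width'])
print(fit([g],.616,-.0013,0,s['eef_pos'][2]-.0193))
E
```

```text
t: 6.32
eef_pos: [0.6158, -0.0017, 0.0405]
ee_rot: [3.138, 0.0, 1.569]
force: [-0.9, -0.2, -0.0]
width: 0.0156
[ 0.61591726 -0.00166383  0.04066419] [3.13726897e+00 2.20207301e-04 1.56910927e+00] [ 0.21244409  0.12434918 -1.15148061] 0.01597504386271757
(array([6.165e+02, 2.000e-01, 4.000e-01]), np.float64(0.0489))
```

```bash
python3 -m inch '0 0 0 -0.1 0 0 0; 0.4 0 0 -0.1 0 0 0;0.4 0 0 -0.1 0 0 0;0.4 0 0 -0.1 0 0 0; 0.4 0 0 3 0 0 0; 0.4 0 0 7 0 0 0; 0.5 -2 -5 9 0 0 3; 0.5 -4 -11 9 0 0 6; 0.5 -6.5 -17 9 0 0 9.9; 0.5 -8.5 -23 9 0 0 9.9; 0.5 -10.5 -29 9 0 0 9.9; 0.5 -12.1 -34.9 7 0 0 9.9'; python3 -m inch '0.5 0 0 0 0 0 0;0.5 0 0 0 0 0 0'; python3 - <<'E'
from fit import *
f=grab_frame('top');g=grab_frame('side'); s=telemetry.get_state();print(s['t'],s['eef_pos'],s['ee_rot'],s['width'])
print(fit([f],.616,0,0,.02),fit([g],.616,0,0,.02),fit([f],.535,0,0,.02))
S=g['pixels'];P=f['pixels']
c=np.hstack([cv2.resize(S[245:345,310:410],(390,390),interpolation=cv2.INTER_CUBIC),cv2.resize(P[160:260,190:290],(390,390),interpolation=cv2.INTER_CUBIC)])
cv2.imwrite('pics/a3.png',c[:,:,::-1])
E
```

```text
t: 7.88
eef_pos: [0.4967, -0.3471, 0.1141]
ee_rot: [3.134, 0.002, 1.742]
force: [2.0, 0.4, 0.8]
width: 0.0436
t: 8.12
eef_pos: [0.4965, -0.3475, 0.1141]
ee_rot: [3.134, 0.002, 1.741]
force: [-0.5, 0.5, 0.3]
width: 0.0439
8.225 [ 0.49733595 -0.34639792  0.11447423] [3.13357587e+00 2.56832732e-03 1.74339768e+00] 0.043839306809466565
(array([ 6.135e+02, -1.400e+00, -5.000e-01]), np.float64(0.0148)) (array([617.8,   1.2,   2.9]), np.float64(0.0367)) (array([533.9,  -2.2,  -0.8]), np.float64(0.0185))
```

View pics/a3.png

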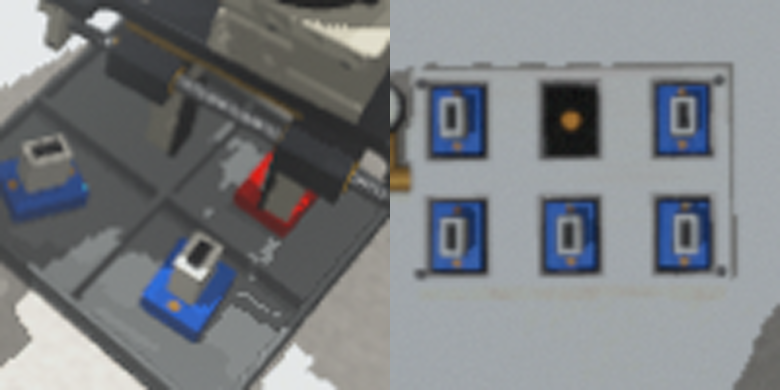

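```bash
python3 -m inch '0.5 -0.2 -0.4 -3 0 0.45 0; 0.5 -0.2 -0.4 -6 0 0.45 0; 0.5 -0.2 -0.4 -8 0 0.45 0; 0.5 -0.2 -0.4 -9.1 0 0.45 0; 0.5 -0.2 -0.4 -9.1 0 0.45 0;0.5 -0.2 -0.4 -9.1 0 0.45 0; 0 -0.2 -0.4 -9.1 0 0.45 0;0 -0.2 -0.4 -9.1 0 0.45 0;0 -0.2 -0.4 -9.1 0 0.45 0;0 -0.2 -0.4 -9.1 0 0.45 0;0 -0.2 -0.4 -9.1 0 0.45 0' 25; python3 -c "
from h import *
s=telemetry.get_state();print(s['t'],s['eef_pos'],s['ee_rot'],s['width'],s['force'])"
```

```text
t: 9.6
eef_pos: [0.4954, -0.3505, 0.0237]
ee_rot: [3.141, 0.001, 1.743]
force: [-1.4, 0.1, 2.0]
width: 0.0155
9.6 [ 0.49540446 -0.35050072  0.02371572] [3.14114602e+00 1.39593128e-03 1.74343161e+00] 0.015473331797113089 [-1.425844    0.13154881  2.03504563]
```

```bash
python3 -m inch '0 0 0 4 0 0 0; 0 0 0 8 0 0 -3; 0 2 6 11 0 0 -6; 0 4 12 11 0 0 -9.8; 0 5.5 18 11 0 0 -9.8; 0 7 24 11 0 0 -9.8; 0 8.5 30 11 0 0 -9.8; 0 10.5 36 11 0 0 -9.8; 0 12.1 42.7 10 0 0 -9.8; 0 12.1 42.7 6 0 0 -9.8; 0 12.1 42.7 4.6 0 0 -9.8;0 12.1 42.7 4.6 0 0 -9.8' 25; python3 -m inch '0 0 0 0 0 0 0'; python3 - <<'E'
from fit import *
g=grab_frame('side');s=telemetry.get_state();print(s['t'],s['eef_pos'],s['ee_rot'],s['width'])
print(fit([g],.616,.077,0,s['eef_pos'][2]-.0197))
E
```

```text
t: 11.1
eef_pos: [0.6155, 0.0756, 0.0687]
ee_rot: [-3.139, 0.003, 1.572]
force: [-0.5, -1.4, 0.5]
width: 0.0157
t: 11.22
eef_pos: [0.6162, 0.0748, 0.07]
ee_rot: [-3.141, 0.002, 1.571]
force: [0.5, -0.0, 0.0]
width: 0.016
11.275 [0.61609924 0.07475148 0.07001808] [-3.14095132e+00  2.27421172e-03  1.57099877e+00] 0.015375820239194506
(array([6.172e+02, 7.670e+01, 6.000e-01]), np.float64(0.0539))
```

```bash
python3 -m inch '0 0 0.17 -0.8 0 0 0; 0 0 0.17 -2 0 0 0; 0 0 0.17 -2.5 0 0 0; 0 0 0.17 -2.8 0 0 0;0 0 0.17 -2.95 0 0 0;0 0 0.17 -2.95 0 0 0'; python3 - <<'E'
from fit import *
g=grab_frame('side'); s=telemetry.get_state();print(s['eef_pos'],s['ee_rot'],s['force'],s['width'])
print(fit([g],.616,.077,0,s['eef_pos'][2]-.0197))
E
```

```text
t: 12.02
eef_pos: [0.6162, 0.0765, 0.0405]
ee_rot: [-3.141, 0.002, 1.571]
force: [-0.2, -0.5, -1.3]
width: 0.016
[0.61622493 0.07653813 0.04063604] [-3.14118677e+00  2.20350971e-03  1.57113731e+00] [-0.89810593 -0.42627348 -1.1595566 ] 0.015854879934889547
(array([ 6.179e+02,  7.880e+01, -5.000e-01]), np.float64(0.0887))
```

```bash
python3 -m inch '0 0 0 -0.1 0 0 0; 0.4 0 0 -0.1 0 0 0;0.4 0 0 -0.1 0 0 0;0.4 0 0 -0.1 0 0 0; 0.4 0 0 3 0 0 0; 0.4 0 0 7 0 0 0; 0 -4 4 10 0 0 0; 0 -8 8 10 0 0 0; 0 -11.6 11.6 9 0 0 0; 0 -11.6 11.6 6 0 0 0;0 -11.6 11.6 6 0 0 0;0 -11.6 11.6 6 0 0 0'; python3 - <<'E'
from fit import *
f=grab_frame('top');g=grab_frame('side');s=telemetry.get_state();print(s['t'],s['eef_pos'],s['ee_rot'],s['width'])
print(fit([g],.616,.077,0,.02),fit([f],.616,.077,0,.02))
S=g['pixels'];P=f['pixels']
c=np.hstack([cv2.resize(S[130:230,180:310],(507,390),interpolation=cv2.INTER_CUBIC),cv2.resize(P[160:260,220:290],(273,390),interpolation=cv2.INTER_CUBIC)])
cv2.imwrite('pics/a4.png',c[:,:,::-1])
E
```

```text
t: 13.58
eef_pos: [0.5009, 0.1925, 0.1014]
ee_rot: [3.141, 0.002, 1.571]
force: [-0.5, -0.2, -0.1]
width: 0.0003
13.675 [0.50118544 0.19246211 0.10157784] [3.14084251e+00 1.56512486e-03 1.57029679e+00] 3.4405903261448595e-05
(array([618.4,  79.8,   1.7]), np.float64(0.0762)) (array([ 6.14e+02,  7.68e+01, -2.00e-01]), np.float64(0.0119))
```

View pics/a4.png

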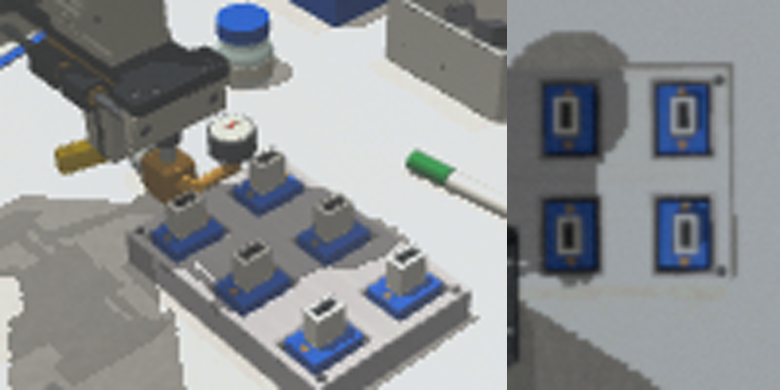

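```bash
python3 -m inch '0 0 0 -2.5 0 0 0; 0 0 0 -4.6 0 0 0; 0 0 0 -4.6 0 0 0; 0 0 1.2 -4.6 0 0 0; 0 0 2.2 -4.6 0 0 0; 0 0.2 3.2 -4.6 0 0 0; 0 0.4 4.1 -4.6 0 0 0;0 0.7 4.9 -4.6 0 0 0; 0 1.2 5.6 -4.6 0 0 0; 0 1.7 6.3 -4.6 0 0 0;0 2.35 7 -4.6 0 0 0;0 2.35 7 -4.6 0 0 0' 25; python3 - <<'E'
from h import *
f=grab_frame('top');g=grab_frame('side');s=telemetry.get_state();print(s['t'],s['eef_pos'],s['force'])
S=g['pixels'];P=f['pixels']
c=np.hstack([cv2.resize(S[120:210,160:290],(507,351),interpolation=cv2.INTER_CUBIC),cv2.resize(P[160:250,140:210],(273,351),interpolation=cv2.INTER_CUBIC)])
cv2.imwrite('pics/a5.png',c[:,:,::-1])
E
```

```text
t: 15.18
eef_pos: [0.5255, 0.2632, 0.0554]
ee_rot: [3.14, 0.001, 1.57]
force: [0.3, -0.3, -0.1]
width: 0.0003
15.275 [0.52510354 0.26285938 0.05555733] [-0.52294516  0.06222236 -1.04517512]
```

View pics/a5.png

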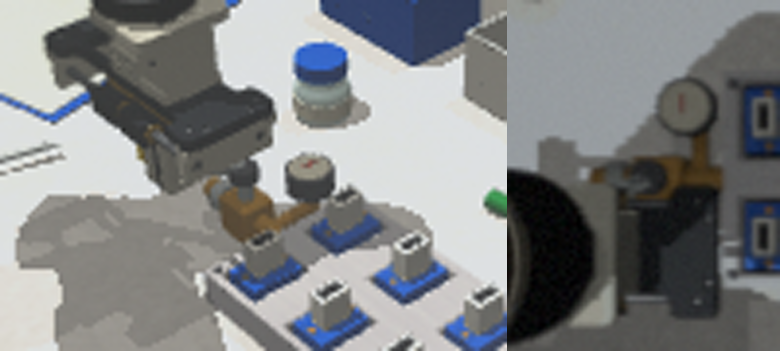

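```bash
python3 -m inch '0 0.5 0.4 0 0 0 0; 0 1.1 0.8 0 0 0 0; 0 1.65 1.2 0 0 0 0; 0 2.2 1.6 0 0 0 0; 0 2.8 2.1 0 0 0 0; 0 3.2 2.4 0 0 0 0; 0 3.4 2.4 0 0 0 0; 0 3.4 2.4 0 0 0 0'; python3 -c "
from h import *
s=telemetry.get_state();print(s['t'],s['eef_pos'],s['force'])"
```

```text
t: 16.27
eef_pos: [0.5555, 0.2859, 0.055]
ee_rot: [-3.137, 0.003, 1.569]
force: [-17.5, -1.4, 9.6]
width: 0.0006
16.275 [0.55552545 0.28585436 0.0550138 ] [-17.46618435  -1.43036908   9.64239141]
```

```bash
python3 -m inch '0 -1.5 0 0 0 0 0; 0 -3 0 0 0 0 0; 0 -3 0 4 0 0 0; 0 -3 0 9 0 0 0; 0 -6 -5 13 0 0 0; 0 -6 -10 13 0 0 0; 0 -6 -16 13 0 0 0; 0 -6 -22 13 0 0 0;0 -6 -28 13 0 0 0;0 -6 -34 13 0 0 0;0 -6 -40 13 0 0 0;0 -6 -40 13 0 0 0'; python3 - <<'E'
from fit import *
f=grab_frame('top');g=grab_frame('side');s=telemetry.get_state();print(s['t'],s['eef_pos'],s['force'])
save(f,'t6.png')
for n,fr in(('top',f),('side',g)):
    m=cv2.inRange(cv2.cvtColor(fr['pixels'],cv2.COLOR_RGB2HSV),(22,120,90),(35,255,255)); k,l,st,ce=cv2.connectedComponentsWithStats(m)
    for i in range(1,k):
        if st[i,4]>20: print(n,ce[i],ray(fr,ce[i],.072)[0],np.linalg.eigh(np.cov(ray(fr,np.argwhere(l==i)[:,::-1],.076)[:,:2].T))[1][:,1])
c=np.hstack([cv2.resize(g['pixels'][110:240,170:320],(450,390)),cv2.resize(f['pixels'][150:260,140:240],(350,390))])
cv2.imwrite('pics/a6.png',c[:,:,::-1])
E
```

```text
t: 17.77
eef_pos: [0.495, -0.1173, 0.1851]
ee_rot: [-3.138, 0.004, 1.565]
force: [0.6, -0.0, -0.2]
width: 0.0004
17.875 [ 0.49545944 -0.11458036  0.18516153] [-0.26801644  0.21787274  0.20940836]
top [151.36633663 205.03960396] [0.57370161 0.29263255 0.072     ] [-0.00309156  0.99999522]
side [209.59459459 153.2027027 ] [0.57321088 0.29267654 0.072     ] [0.15264811 0.98828061]
```

View pics/a6.png

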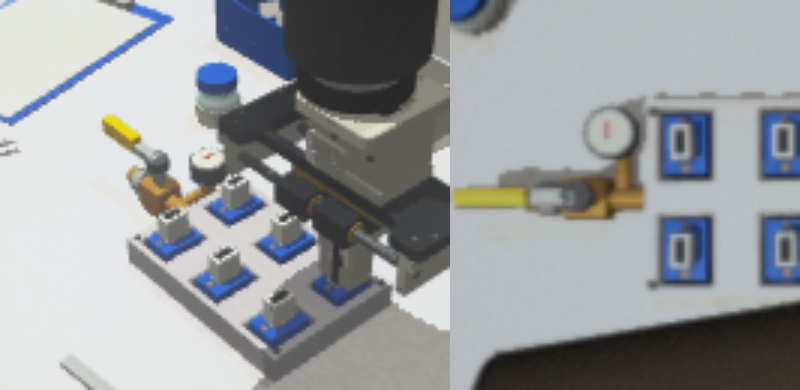

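View pics/t6.png

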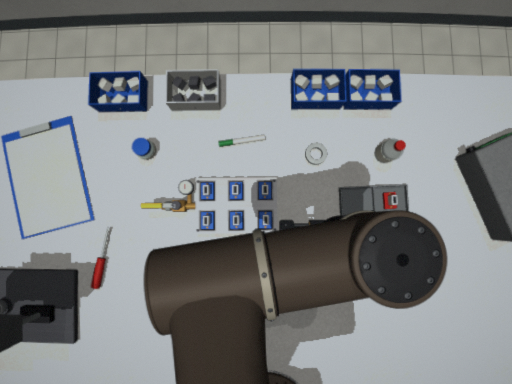

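```bash
python3 -c "
from station import arm; print(arm.job_done())"
```

```text
the job is handed in; nothing more can be done
None
```

The two empty pockets were 4 and 5. I laid a good blue spare flat in each, and only then pushed the valve lever open with closed fingers. The job is handed in at about 18 s of robot time.

**Pockets:** The last pictures show all six filled. The top camera put the two placed housings within about 1 mm and 1° of their pockets. The side camera read 2–3 mm further off, as it also did for housings I never touched, because the fixture walls partly hide them.

**Valve:** The lever reached its stop with about 17 N at the wrist. After backing off, the top camera showed the grip in line with the pipe to within about 0.2°. The side camera's cruder reading was about 9° off in direction, but it agreed on the grip's position to within 1 mm.

**Everything else:** The jar, marker, ring gauge, bottle and screwdriver, as well as the red reject, looked unmoved in the last top picture. The arm hid the caliper and the leftover spare in that picture, so I did not check them at the end. No move went near either one at a height where it could touch.

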